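# Load two metal specimens and hold the hardness probe on the marked spot

## Robot

A 7-joint arm with a two-finger parallel gripper is mounted at the origin on the work surface. World frame = base frame: x ahead of the robot, y to its left, z up, the work surface at z = 0. Lengths are in mm, angles in degrees, forces in N, time in s.
With the tool pointing down it reaches from about 375 to 925 mm from the base axis. Payload 3.1 kg.
Tool frame: the origin (TCP) lies at the very end of the fingers, on their centre line; the grasp point (between the pads) lies 19 mm behind it (env.grip_depth is the distance from the TCP to the grasp point, in mm); z points along the fingers, y is the line along which they close (so a half turn about z gives the same grasp; the last joint's range is limited). The gripper opens to 85 mm and grips with 20 to 120 N. Pads are 22 mm wide; open, the fingers measure 114 mm over their backs; the gripper's body (76 mm by 85 mm) begins 54 mm behind the grasp point. The pads swing forward as they close: fully open they stand 13 mm farther back than shut.
Start: joints at [70.886, 21.939, 2.515, 91.553, -1.026, 66.532, -2.859], TCP at [151.873, -632.011, 231.269] pointing down, gripper open.
Joint ranges: [-149.38, 149.38], [-23.57, 123.04], [-84.95, 90], [0, 143.3], [-89.99, 269.99], [3.08, 112.72], [-163.45, 163.45]. Speed limits (degrees/s): [159.86, 159.86, 180, 180, 180, 180, 180].

## Interface

Orientations are given as [roll, pitch, yaw] about the fixed x, y, z axes, in that order (R = Rz(yaw) Ry(pitch) Rx(roll)).
In Python, from rig import env gives the robot as it stands. The module is installed in compiled form; this text tells all that it offers.
- The arm moves only by the shell command python3 -m pendant 'ROWS' [FORCE]. ROWS is JSON, a list of rows, each a list of 7 numbers: the shift along the tool's x, y, z in m, then the turn, a rotation vector about the tool's x, y, z in degrees, then the finger opening in m, from 0 to 0.0854. A call has 1 to 5 rows; each row shifts and turns the commanded pose from where the row before left it, along the tool's axes as they then stand; what a row does not reach is not made up. A row lasts 1/10 s, in which the tool goes at most 50 mm and 8.59 degrees, less where a joint would pass 70% of its speed; a pose out of reach is approached as far as the arm can. A call with a gripper value outside its range is refused whole. The fingers move at their own pace and stop on an object; FORCE is the grip in N (left out, the last holds). Time passes only in rows, so rows that do not move let the fingers close. It gives the time, the measured TCP pose, the force, the opening and the grip force at its end, in the units of the state.
- env.state(): the state, without advancing time (a new reading comes with each control period).
- env.read_camera(name): name is "scene" or "top" or "wrist"; returns the picture (480x640x3 uint8, red, green, blue); there is no depth.
- env.camera_info(name): a dict with "fx", "fy", "cx", "cy" (pixels), "camera_from_world" (4x4, takes a point from world to camera coordinates). Camera axes: x right, y up, looking along -z (the intrinsics and any distortion apply to the point x, -y, -z); pixel columns grow to the right and rows downward; lengths in mm; the calibration is good to about 2 mm. A picture is of the moment at which its call begins: read the wrist's pose just before it. camera_info takes no time and is no camera call; for the wrist camera it gives the pose at the moment of the call.
- env.job_done(): hands the job in; it is judged then, once.
Trained networks look in the newest picture that a camera, given by its name, has taken for a name from the list of things; names that differ only in an ending like _2 or _b are one class to them, and where a whole thing is asked for, a point or a joint stands for the part that bears it (a point fixed in the world has none). Each returns a list of dicts, best first, with "conf" (0 to 1); they miss things now and then, are a little off and sometimes report something else, mostly with a low value. They report only what shows in the picture. A call takes as long as a camera call. They do not tell look-alikes from the thing itself.
- env.masks_of(camera, label): "mask" (480x640 bool, what is visible of it).
- env.tip_of(camera, label): "at" ([x, y, z] in mm, in world coordinates, good to about 4 mm: a listed point, or the origin of a listed thing).
The state is a dict: "time_s": time; "joint_positions": joint angles; "joint_vel": joint speeds; "tau": joint torques, N m; "ee_pos": TCP position; "orientation": TCP orientation; "wrist_force": force on the tool from outside, world axes, zero at the start; "moment": the same for the moment, N m; "grip_width": finger opening in mm; "grasp_force": force on a finger pad.
Only numpy, scipy, OpenCV 4.12 (cv2) and the standard library are available. Lean on these libraries where they do the work, as an engineer would, in place of code of your own. Each camera call takes 0.05 s, during which the arm holds its last target. There are 200 camera calls.

## Task

Seat the copper specimen in pocket one of the aluminium holder (the pocket with one dot) and let go of it, then seat the steel specimen in pocket two (two dots) and let go; the brass specimen stays in pocket three. Then take the orange probe out of its stand and, holding it upright, set its tip on the green spot of the copper specimen and press lightly until the spring tip is about half pushed in. Finish like that, still gripping the probe with its tip pressed on the spot, and leave everything else on the bench where it is.

Things in the scene. Friction and masses are not known exactly. Their poses are not given: they have to be found in the camera images.
- copper: Copper specimen: upright white resin puck, 40 mm diameter, 30 mm tall, 90 g (varies), copper face 31 mm across on top with one green spot. Origin at the centre of its underside, z up. It starts standing on the bench, spot up, at any yaw.
- spot (a point): Centre of the green spot (8 mm across) on the copper specimen's top face, 30 mm above its underside and 9 mm from its axis along its own +x.
- steel: Steel specimen: upright blue resin puck of the same size (40 mm diameter, 30 mm tall), with a plain steel face on top. Origin at the centre of its underside, z up. It starts on the bench; it and the copper specimen may be in either place.
- brass: Brass specimen: grey resin puck of the same size with a brass face, already seated in pocket three; leave it there. Origin at the centre of its underside.
- holder: Fixed aluminium block, 84 (its x) by 205 (its y) by 16 mm tall, with three round pockets in a row along y, 68 mm apart, each 44 mm across, 8 mm deep, dark-floored, with a 2 mm bevel. One, two or three black dots on top near the +x edge number the pockets; pocket one is at the +y end. Origin at the centre of its underside, z up. A seated puck stands 22 mm proud.
- pocket1 (a point): Centre of the floor of pocket one (one dot), 8 mm above the bench and 8 mm below the block's top; axes as the holder's.
- pocket2 (a point): Centre of the floor of pocket two (two dots), the middle one; otherwise as pocket one.
- pocket3 (a point): Centre of the floor of pocket three (three dots), taken by the brass specimen.
- stand: Fixed probe stand: round base 90 mm across and a white upright tube, 38 mm outside, 26 mm inside diameter, its rim 64 mm above the bench, open at the top. Origin at the centre of its underside. Lift the probe straight up at least 60 mm to clear it.
- probe: Pen-like spring-tip hardness probe, 132 g (varies), upright in the stand, collar on its rim. Round, 22 mm across; origin at the nose's lower end, z up its axis. Nose and black body to z = 42 mm, black collar (33 mm across) 42 to 48 mm, orange grip 48 to 148 mm (top). The steel tip sticks out 14 mm below the origin. In the stand the origin is 22 mm above the bench.
- tip (a point): Lowest point of the probe's steel tip (a 5 mm round-ended pin on the probe's axis): 14 mm below the probe's origin when free; it moves with the tip.
- plunger (a joint): How far the spring tip is pushed into the probe: 0 = fully out, 0.010 m = fully in (10 mm travel). The push is about 0.6 N as it starts to move and rises by 0.6 N per mm: about 3.6 N when half in.
- mouse: Grey computer mouse, about 80 mm by 60 mm by 34 mm tall, loose; leave it alone. Origin under its round end.
- bottle: Closed bottle with a red cap, 52 mm diameter, 130 mm tall, loose; leave it alone. Origin at its underside.
- loupe: Silver eye loupe, 38 mm diameter, 34 mm tall, loose; leave it alone. Origin at its underside.
- dish: Glass dish, 80 mm diameter, 16 mm tall, loose; leave it alone. Origin at its underside.
- screwdriver: Screwdriver lying on the bench, loose; leave it alone. Origin near its middle, x towards its tip.
Mind the look-alikes: they are no part of the job. Leave any red look-alike of the steel alone.

How it is judged:
By the outcome, as a careful person would: the job done as asked, in the order asked, and still so for the second after the job is handed in, while the arm keeps its last pose, push and grip.
It also fails if it takes over 64 s, if anything falls off the work surface, if the arm or the gripper's body presses on something with over 40 N, if the wrist force passes 120 N, or if a joint passes its speed limit or range.

## Working session

There is one attempt and no reset: what is moved stays moved. The work goes in short steps, Python scripts to look and compute and a shell command to move; the robot and the scene stay as the last step left them, time stands still between calls to the robot, and variables do not carry over. Pictures are saved under pics/ and viewed, at most 10 in all, crops included, and the job is handed in when it is done.

```bash
mkdir -p pics
python3 - <<'E'
from rig import env
import cv2,numpy as np
for c in("scene","top"):
    im=env.read_camera(c); cv2.imwrite(f"pics/{c}0.png",im[:,:,::-1])
    i=env.camera_info(c); print(c,{k:(np.round(v,3).tolist()) for k,v in i.items()})
    for l in("copper","spot","steel","brass","holder","pocket1","pocket2","pocket3","stand","probe","tip","mouse","bottle","loupe","dish","screwdriver"):
        print(l,[(round(d["conf"],2),np.round(d["at"]).tolist()) for d in env.tip_of(c,l)][:3])
print(env.state())
E
```

```text
scene {'fx': 441.742, 'fy': 441.742, 'cx': 316.105, 'cy': 239.047, 'camera_from_world': [[-0.584, 0.811, 0.007, 350.042], [-0.523, -0.384, 0.761, 266.351], [0.62, 0.441, 0.649, -1256.468], [0.0, 0.0, 0.0, 1.0]]}
copper [(0.66, [619.0, 295.0, 2.0]), (0.54, [564.0, 112.0, 9.0])]
spot [(0.82, [623.0, 289.0, 30.0])]
steel [(0.67, [502.0, 296.0, 1.0]), (0.61, [444.0, 243.0, 1.0])]
brass [(0.56, [570.0, -25.0, 8.0])]
holder [(0.74, [569.0, 38.0, 2.0]), (0.54, [578.0, -30.0, 5.0])]
pocket1 [(0.91, [572.0, 40.0, 7.0]), (0.75, [578.0, -30.0, 5.0]), (0.71, [563.0, 108.0, 10.0])]
pocket2 [(0.91, [572.0, 40.0, 7.0]), (0.75, [578.0, -30.0, 5.0]), (0.71, [563.0, 108.0, 10.0])]
pocket3 [(0.91, [572.0, 40.0, 7.0]), (0.75, [578.0, -30.0, 5.0]), (0.71, [563.0, 108.0, 10.0])]
stand [(0.83, [474.0, -334.0, -0.0])]
probe [(0.89, [475.0, -332.0, 24.0])]
tip []
mouse [(0.86, [749.0, -124.0, 2.0])]
bottle [(0.78, [781.0, 145.0, 2.0])]
loupe [(0.91, [780.0, 26.0, -3.0]), (0.24, [736.0, -318.0, -1.0])]
dish [(0.55, [735.0, -316.0, 0.0])]
screwdriver [(0.97, [725.0, 342.0, 2.0])]
top {'fx': 463.348, 'fy': 463.
[... 1080 characters left out ...]
'joint_positions': array([70.88532175, 21.93951233,  2.51434781, 91.55290028, -1.02743251,
       66.53073336, -2.85826732]), 'joint_vel': array([-0.03650936,  0.02281888, -0.04937237,  0.0443465 , -0.00314761,
       -0.14033498, -0.03074488]), 'tau': array([ 2.73035830e-04, -4.33424163e+01,  1.02332544e+00, -2.49907637e+01,
        1.06026902e-02,  1.90442341e-03, -6.94285461e-06]), 'ee_pos': array([ 151.90504033, -632.00773638,  231.25830682]), 'orientation': array([-1.79999155e+02, -3.21581242e-03,  1.35147161e+01]), 'wrist_force': array([-0.08606916,  0.74776856,  0.48121273]), 'moment': array([-0.00949098, -0.00619779,  0.02390712]), 'grasp_force': 0.0, 'grip_width': 85.21200857366472}
```

View pics/top0.png

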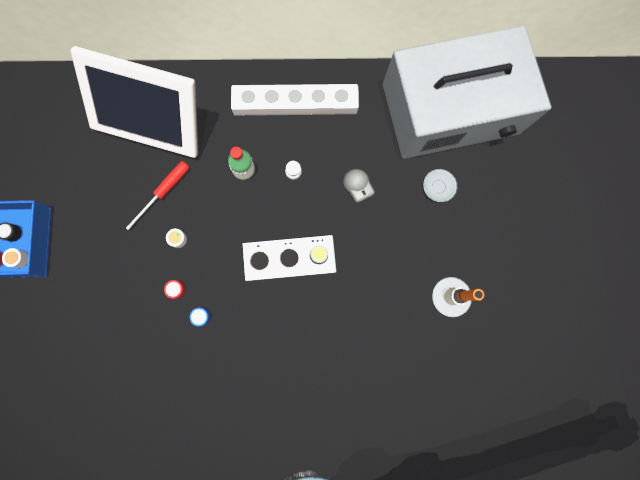

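View pics/scene0.png

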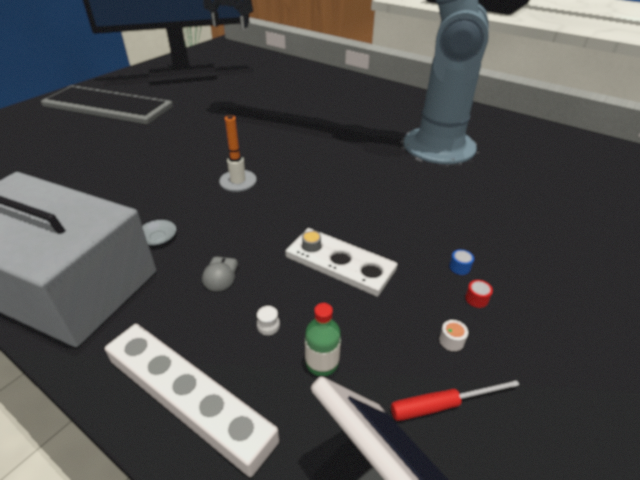

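Top view: copper puck at about (175,238), red look-alike (173,289), blue steel (199,317). Pocket one, with one dot, is at (259,261), pocket two at (289,258), the brass at (319,254) and the probe stand at (452,297). The scene view agrees. Next I measure these more precisely.

```bash
cat > h.py <<'E'
from rig import env
import cv2,numpy as np
def w2p(c,P,i=None):
    i=i or env.camera_info(c);p=(i["camera_from_world"]@np.append(P,1))[:3]
    return np.array([i["cx"]+i["fx"]*p[0]/-p[2], i["cy"]+i["fy"]*-p[1]/-p[2]])
def p2w(c,uv,z,i=None):
    i=i or env.camera_info(c);M=np.array(i["camera_from_world"]);R=M[:3,:3];o=-R.T@M[:3,3]
    d=R.T@np.array([(uv[0]-i["cx"])/i["fx"],-(uv[1]-i["cy"])/i["fy"],-1]);return o+d*(z-o[2])/d[2]
def tool(d):  # world delta mm -> tool delta mm at present orientation
    from scipy.spatial.transform import Rotation as R
    return R.from_euler("xyz",env.state()["orientation"],degrees=True).inv().apply(d)
def fitcircle(c,approx,z,r,im,i=None,pol=+1,search=5):
    """refine centre (x,y) of a circle edge of radius r at height z: maximise radial brightness step (pol=+1: brighter inside)"""
    from scipy.optimize import differential_evolution as de
    i=i or env.camera_info(c);g=cv2.GaussianBlur(im,(3,3),0).astype(float).mean(2)
    a=np.linspace(0,2*np.pi,90,endpoint=False)
    def s(x,y,rr):
        P=np.c_[x+rr*np.cos(a),y+rr*np.sin(a),np.full(90,z),np.ones(90)]@np.array(i["camera_from_world"]).T
        u=i["cx"]+i["fx"]*P[:,0]/-P[:,2];v=i["cy"]+i["fy"]*P[:,1]/P[:,2]
        return cv2.remap(g,u.astype(np.float32)[None],v.astype(np.float32)[None],cv2.INTER_LINEAR)[0]
    f=lambda q:-pol*np.median(s(*q,r-2)-s(*q,r+2))
    f2=lambda q:-pol*np.mean(np.clip(pol*(s(*q,r-2)-s(*q,r+2)),0,60))*pol
    o=de(f2,[(approx[0]-search,approx[0]+search),(approx[1]-search,approx[1]+search)],seed=0,maxiter=40)
    return o.x.round(1),round(-o.fun,1)
E
python3 - <<'E'
from h import *
im=cv2.imread("pics/top0.png")
for n,a,z,r,p in [("copper",(620,294),30,20,1),("steel",(441,240),30,20,1),("p1",(563,108),16,23,-1),("p2",(569,39),16,23,-1),("brass",(574,-28),38,15.5,1),("stand",(476,-331),64,19,1)]:
    print(n,fitcircle("top",a,z,r,im,pol=p,search=8),w2p("top",(*a,z)))
E
```

```text
copper (array([618. , 295.4]), np.float64(60.0)) [174.89748686 236.75605577]
steel (array([441.9, 239.9]), np.float64(60.0)) [197.62121405 317.00232288]
p1 (array([564.6, 106.7]), np.float64(60.0)) [258.49425685 261.01068828]
p2 (array([569.5,  39. ]), np.float64(60.0)) [288.88998072 257.78532922]
brass (array([570.7, -27.4]), np.float64(25.5)) [318.55644099 253.88135862]
stand (array([ 484. , -332.9]), np.float64(16.2)) [460.06498294 294.78120074]
```

```bash
python3 -m pendant '[[0,0,0,0,0,-8.5,0.085],[0,0,0,0,0,-8.5,0.085],[0,0,0,0,0,-8.5,0.085],[0,0,0,0,0,-8.5,0.085],[0,0,0,0,0,-8.5,0.085]]' 40; python3 -m pendant '[[0,0,0,0,0,-8.5,0.085],[0,0,0,0,0,-8.5,0.085],[0,0,0,0,0,-8.5,0.085],[0,0,0,0,0,-8.5,0.085],[0,0,0,0,0,-4.5,0.085]]'
```

```text
time_s: 2.2
ee_pos: [151.8, -632.0, 231.3]
orientation: [-180.0, 0.0, 56.4]
wrist_force: [-0.0, 0.4, 0.6]
grip_width: 84.7
grasp_force: 0.0
time_s: 2.7
ee_pos: [151.7, -632.1, 231.2]
orientation: [180.0, -0.0, 94.8]
wrist_force: [0.7, 0.9, 0.3]
grip_width: 84.9
grasp_force: 0.0
```

```bash
python3 -m pendant '[[0.02,0.012,0,0,0,0,0.085],[0.04,0.0245,0,0,0,0,0.085],[0.04,0.0245,0,0,0,0,0.085],[0.04,0.0245,0,0,0,0,0.085],[0.04,0.0245,0,0,0,0,0.085]]'; python3 -m pendant '[[0.04,0.0245,0,0,0,0,0.085],[0.04,0.0245,0,0,0,0,0.085],[0.04,0.0245,0,0,0,0,0.085],[0.04,0.0245,0,0,0,0,0.085],[0.04,0.0245,0,0,0,0,0.085]]'; python3 -m pendant '[[0.04,0.0245,0,0,0,0,0.085],[0.04,0.0245,0,0,0,0,0.085],[0.04,0.0245,0,0,0,0,0.085],[0.04,0.0245,0,0,0,0,0.085],[0.04,0.0245,0,0,0,0,0.085]]';python3 -m pendant '[[0.04,0.024,0,0,0,0,0.085],[0.04,0.024,0,0,0,0,0.085],[0.04,0.024,0,0,0,0,0.085],[0.04,0.024,0,0,0,0,0.085],[0.04,0.024,0,0,0,0,0.085]]'
python3 -m pendant '[[0.04,0.024,0,0,0,0,0.085],[0.04,0.024,0,0,0,0,0.085],[0.02,0.012,0,0,0,0,0.085],[0,0,0,0,0,0,0.085],[0,0,0,0,0,0,0.085]]'
python3 - <<'E'
from h import *
im=env.read_camera("wrist"); i=env.camera_info("wrist"); cv2.imwrite("pics/w1.png",im[:,:,::-1])
M=np.array(i["camera_from_world"]); print("campos",-M[:3,:3].T@M[:3,3], M[:3,:3].round(3), i["fx"])
for n,P in [("copper",(618,295.4,30)),("p1",(564.6,106.7,16))]: print(n,w2p("wrist",P,i))
s=env.state();print(s["ee_pos"],s["orientation"],s["time_s"])
E
```

```text
time_s: 3.2
ee_pos: [248.0, -442.4, 231.5]
orientation: [180.0, 0.0, 94.5]
wrist_force: [0.7, 0.4, -0.8]
grip_width: 85.1
grasp_force: 0.0
time_s: 3.7
ee_pos: [354.4, -233.3, 231.7]
orientation: [180.0, 0.1, 94.5]
wrist_force: [0.8, -1.1, 1.1]
grip_width: 85.0
grasp_force: 0.0
time_s: 4.2
ee_pos: [460.8, -24.4, 231.8]
orientation: [179.9, 0.1, 94.5]
wrist_force: [0.2, -0.5, 0.1]
grip_width: 85.2
grasp_force: 0.0
time_s: 4.7
ee_pos: [565.1, 184.1, 231.2]
orientation: [180.0, 0.0, 94.4]
wrist_force: [1.6, -0.2, 0.4]
grip_width: 85.0
grasp_force: 0.0
time_s: 5.2
ee_pos: [615.8, 287.5, 230.9]
orientation: [-180.0, 0.0, 94.6]
wrist_force: [0.2, 0.1, 0.4]
grip_width: 85.1
grasp_force: 0.0
campos [609.83640916 363.04089719 374.63405238] [[ 0.997  0.077  0.   ]
 [-0.073  0.951 -0.301]
 [-0.024  0.3    0.954]] 431.78760094724805
copper [320.27352183 190.87504546]
p1 [249.69516976 375.77408865]
[616.06554816 286.02259427 230.90409072] [-1.79966802e+02  8.93272056e-02  9.44547179e+01] 5.25
```

View pics/w1.png

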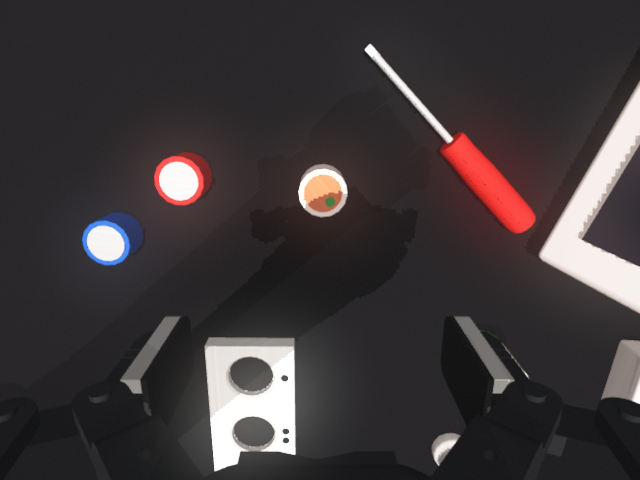

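Wrist view: copper at (323,191) with its spot at (330,202), red (181,180), steel (107,243), pocket one (251,375), pocket two (254,432). I'll refine these from this one picture.

Run:
```python
from h import *
im=cv2.imread("pics/w1.png"); i=env.camera_info("wrist")
for n,a,z,r,p in [("copper",(618,295),30,20,1),("steel",(442,240),30,15.5,1),("p1",(564.6,107),16,23,-1),("p2",(569.5,39),16,23,-1)]:
    q,f=fitcircle("wrist",a,z,r,im,i,p,8);print(n,q,f,w2p("wrist",(*q,z),i))
hsv=cv2.cvtColor(im,cv2.COLOR_BGR2HSV);m=cv2.inRange(hsv,(45,80,30),(90,255,255));m[:160]=0;m[230:]=0;m[:,:290]=0;m[:,360:]=0
ys,xs=np.nonzero(m);print("spot",len(xs),xs.mean(),ys.mean(),p2w("wrist",(xs.mean(),ys.mean()),30,i))
g=cv2.imread("pics/w1.png",0);
for z,(u0,u1,v0,v1) in {30:(290,360,160,230)}.items():
    b=((g>150)*255).astype(np.uint8)[v0:v1,u0:u1];c=max(cv2.findContours(b,0,1)[0],key=cv2.contourArea);e=cv2.fitEllipse(c);uv=(e[0][0]+u0,e[0][1]+v0);print("copper ell",uv,e[1],p2w("wrist",uv,30,i))
```

```text
copper [620.8 295.4] 60.0 [323.72480397 191.13747817]
steel [442.1 237.1] 60.0 [105.90185872 243.34005555]
p1 [565.2 107.4] 60.0 [250.33774153 375.19564915]
p2 [570.2  39.2] 50.0 [253.20731243 433.03980943]
spot 58 329.86206896551727 201.5 [626.48401592 287.25811687  30.        ]
copper ell (322.2157440185547, 191.03718185424805) (47.740264892578125, 49.963043212890625) [619.57653509 295.388198    30.        ]
```

```bash
python3 -m pendant '[[0.009,0.0048,0.03,0,0,0,0.07],[0,0,0.045,0,0,0,0.07],[0,0,0.045,0,0,0,0.07],[0,0,0.035,0,0,0,0.07],[0,0,0.025,0,0,0,0.07]]'; python3 -m pendant '[[0,0,0.018,0,0,0,0.07],[0,0,0.012,0,0,0,0.07],[0,0,0.008,0,0,0,0.07],[0,0,0.005,0,0,0,0.07],[0,0,0,0,0,0,0.07]]'; python3 -c "
from rig import env
s=env.state();print(s['ee_pos'],s['orientation'])"
```

```text
time_s: 5.75
ee_pos: [619.2, 292.1, 48.1]
orientation: [-179.8, 0.2, 94.3]
wrist_force: [0.3, 0.4, -0.5]
grip_width: 70.1
grasp_force: 0.0
time_s: 6.25
ee_pos: [620.4, 296.8, 8.7]
orientation: [180.0, -0.0, 94.5]
wrist_force: [-0.3, -1.2, 0.4]
grip_width: 70.0
grasp_force: 0.0
[620.37304326 296.80570535   8.66318684] [ 1.79964508e+02 -9.67206856e-03  9.45055768e+01]
```

```bash
python3 -m pendant '[[-0.0015,0,0.001,0,0,0,0.05],[0,0,0,0,0,0,0.03],[0,0,0,0,0,0,0.03],[0,0,0,0,0,0,0.03],[0,0,0,0,0,0,0.03]]' 40; python3 -m pendant '[[0,0,-0.01,0,0,0,0.03],[0,0,-0.025,0,0,0,0.03],[0,0,-0.03,0,0,0,0.03],[0,0,-0.01,0,0,0,0.03],[0,0,0,0,0,0,0.03]]'
python3 - <<'E'
from h import *
im=env.read_camera("wrist"); cv2.imwrite("pics/w2.png",im[:,:,::-1]); i=env.camera_info("wrist")
s=env.state();print(s["ee_pos"],s["orientation"],s["grip_width"])
e=s["ee_pos"]
for z in(20,22,24): print(z,fitcircle("wrist",e[:2],e[2]+z,20,im,i,1,8))
E
```

```text
time_s: 6.75
ee_pos: [621.0, 295.7, 8.4]
orientation: [179.9, -0.0, 94.5]
wrist_force: [-0.1, -0.4, 5.8]
grip_width: 38.9
grasp_force: 40.8
time_s: 7.25
ee_pos: [621.2, 296.2, 84.4]
orientation: [179.8, -0.1, 94.5]
wrist_force: [-1.0, 0.1, -2.4]
grip_width: 38.8
grasp_force: 40.4
[620.16642609 295.21726988  82.46546611] [ 1.79964912e+02 -1.26101558e-04  9.45188944e+01] 38.74725265103367
20 (array([619.6, 295.2]), np.float64(53.8))
22 (array([619.8, 296.4]), np.float64(54.0))
24 (array([619. , 296.9]), np.float64(54.0))
```

View pics/w2.png

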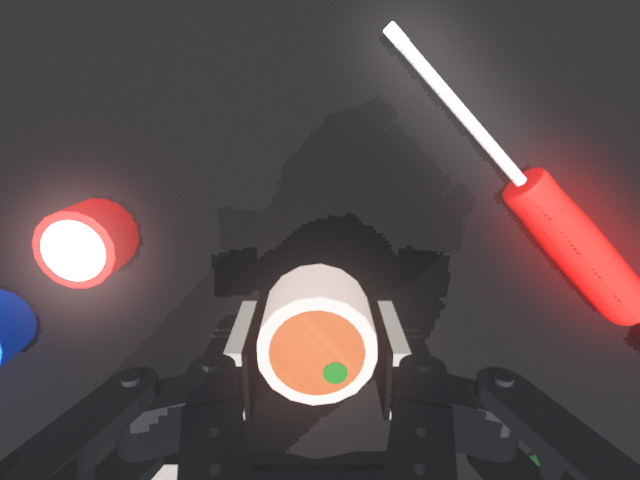

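Copper is held centred between the pads at about (317,350), with its spot at (335,373). Now carry it over pocket one.

```bash
python3 -m pendant '[[-0.02,-0.0076,0,0,0,0,0.03],[-0.04,-0.0152,0,0,0,0,0.03],[-0.045,-0.0171,0,0,0,0,0.03],[-0.04,-0.0152,0,0,0,0,0.03],[-0.025,-0.0095,0,0,0,0,0.03]]'; python3 -m pendant '[[-0.013,-0.005,0,0,0,0,0.03],[0,0,0.025,0,0,0,0.03],[0,0,0.02,0,0,0,0.03],[0,0,0.008,0,0,0,0.03],[0,0,0,0,0,0,0.03]]'; python3 -m pendant '[[0,0,0,0,0,0,0.03]]'
python3 - <<'E'
from h import *
im=env.read_camera("wrist"); cv2.imwrite("pics/w3.png",im[:,:,::-1]); i=env.camera_info("wrist")
s=env.state();e=s["ee_pos"];print(e,s["orientation"],s["wrist_force"],tool([565.1-e[0],107.1-e[1],0]))
print("p2",fitcircle("wrist",(570,39),16,23,im,i,-1,8), w2p("wrist",(570,39,16),i))
E
```

```text
time_s: 7.8
ee_pos: [566.3, 114.8, 79.2]
orientation: [-179.6, 0.2, 94.3]
wrist_force: [-0.7, 1.2, -1.8]
grip_width: 38.6
grasp_force: 40.5
time_s: 8.3
ee_pos: [563.4, 108.1, 27.4]
orientation: [-179.8, -0.0, 94.6]
wrist_force: [0.0, 0.1, -0.6]
grip_width: 38.8
grasp_force: 40.5
time_s: 8.4
ee_pos: [565.4, 108.5, 29.5]
orientation: [180.0, -0.1, 94.6]
wrist_force: [-0.1, 0.5, -0.1]
grip_width: 38.8
grasp_force: 40.5
[565.89329814 108.50148829  30.03496535] [ 1.79917355e+02 -5.49214168e-02  9.45714610e+01] [-0.36209273  0.63896405 -0.7033476 ] [-1.33380135 -0.90247364 -0.00258028]
p2 (array([570.7,  39.5]), np.float64(33.2)) [314.12019057 444.5713768 ]
```

```bash
python3 -m pendant '[[-0.0012,-0.0007,0.002,0,0,0,0.03],[0,0,0.003,0,0,0,0.03],[0,0,0.003,0,0,0,0.03],[0,0,0.003,0,0,0,0.03],[0,0,0,0,0,0,0.03]]'; python3 -m pendant '[[0,0,0.001,0,0,0,0.03],[0,0,0.001,0,0,0,0.03],[0,0,0,0,0,0,0.03],[0,0,0,0,0,0,0.03]]'
```

```text
time_s: 8.95
ee_pos: [564.1, 105.8, 17.7]
orientation: [-179.9, 0.0, 94.5]
wrist_force: [-0.4, 0.1, -1.8]
grip_width: 38.7
grasp_force: 40.5
time_s: 9.35
ee_pos: [564.7, 106.1, 16.4]
orientation: [180.0, -0.0, 94.5]
wrist_force: [-0.4, 0.7, 0.4]
grip_width: 38.8
grasp_force: 40.5
```

```bash
python3 -m pendant '[[0,0,0,0,0,0,0.06],[0,0,0,0,0,0,0.06],[0,0,0,0,0,0,0.06],[0,0,-0.02,0,0,0,0.06],[0,0,-0.04,0,0,0,0.07]]'; python3 -m pendant '[[0,0,-0.05,0,0,0,0.07],[0.02,-0.016,-0.05,0,0,0,0.07],[0.036,-0.0285,-0.03,0,0,0,0.07],[0.036,-0.0285,0,0,0,0,0.07],[0.034,-0.0268,0,0,0,0,0.07]]'; python3 -m pendant '[[0.015,-0.012,0,0,0,0,0.07],[0,0,0,0,0,0,0.07],[0,0,0,0,0,0,0.07]]'
python3 - <<'E'
from h import *
im=env.read_camera("wrist"); cv2.imwrite("pics/w4.png",im[:,:,::-1]); i=env.camera_info("wrist")
s=env.state();e=s["ee_pos"];print(e,s["orientation"])
for n,a,z,r,p in [("copper",(565,107),38,20,1),("steel",(442,238),30,15.5,1),("p2",(570,39),16,23,-1)]:
    q,f=fitcircle("wrist",a,z,r,im,i,p,8);print(n,q,f,w2p("wrist",(*q,z),i))
E
```

```text
time_s: 9.85
ee_pos: [561.5, 104.9, 73.8]
orientation: [-179.6, 0.0, 94.5]
wrist_force: [0.1, -0.3, 0.1]
grip_width: 69.6
grasp_force: 0.0
time_s: 10.35
ee_pos: [459.5, 220.6, 199.9]
orientation: [179.8, -0.0, 94.5]
wrist_force: [1.1, 0.3, -0.5]
grip_width: 69.6
grasp_force: 0.0
time_s: 10.65
ee_pos: [447.1, 232.4, 198.3]
orientation: [179.9, 0.1, 94.6]
wrist_force: [-0.1, -0.1, 0.4]
grip_width: 70.0
grasp_force: 0.0
[447.75712508 231.54512819 198.09707926] [1.79968266e+02 4.72146971e-02 9.44196585e+01]
copper [564.5 114.8] 22.3 [449.08221375 364.21714833]
steel [442.9 237.5] 36.2 [310.80549206 203.57999273]
p2 [573.6  40.4] 20.0 [438.18229656 421.37319525]
```

View pics/w4.png

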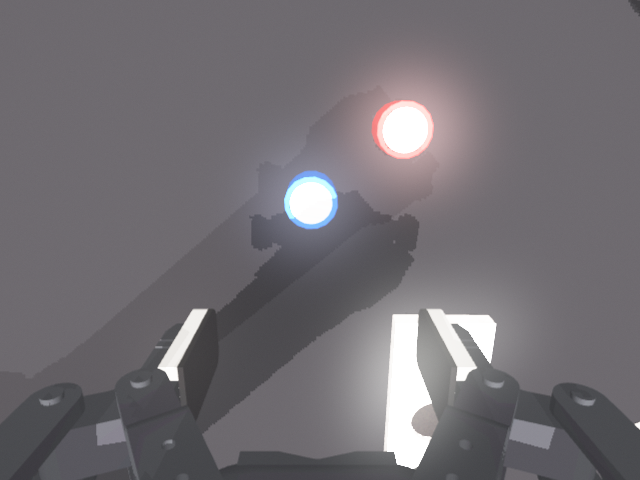

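Steel is at (311,203), next to the red one at (404,130). Now descend on the steel.

```bash
python3 -m pendant '[[0.0064,-0.0047,0.03,0,0,0,0.07],[0,0,0.045,0,0,0,0.07],[0,0,0.04,0,0,0,0.07],[0,0,0.03,0,0,0,0.07],[0,0,0.02,0,0,0,0.07]]'; python3 -m pendant '[[0,0,0.012,0,0,0,0.07],[0,0,0.008,0,0,0,0.07],[0,0,0.005,0,0,0,0.07],[0,0,0,0,0,0,0.07],[0,0,0,0,0,0,0.07]]'; python3 -c "
from rig import env
s=env.state();print(s['ee_pos'],s['orientation'])"
```

```text
time_s: 11.2
ee_pos: [441.6, 235.8, 29.8]
orientation: [-179.8, 0.1, 94.3]
wrist_force: [-0.4, -0.1, -0.1]
grip_width: 69.9
grasp_force: 0.0
time_s: 11.7
ee_pos: [442.4, 239.2, 9.0]
orientation: [179.9, -0.0, 94.5]
wrist_force: [-0.4, -0.9, -0.3]
grip_width: 70.1
grasp_force: 0.0
[442.38156188 239.19271047   8.97463248] [ 1.79901122e+02 -3.09891709e-02  9.45038075e+01]
```

```bash
python3 -m pendant '[[-0.0013,0,0.001,0,0,0,0.05],[0,0,0,0,0,0,0.03],[0,0,0,0,0,0,0.03],[0,0,0,0,0,0,0.03],[0,0,0,0,0,0,0.03]]' 40; python3 -m pendant '[[0,0,-0.01,0,0,0,0.03],[0,0,-0.025,0,0,0,0.03],[0,0,-0.03,0,0,0,0.03],[0,0,-0.01,0,0,0,0.03],[0,0,0,0,0,0,0.03]]'; python3 -m pendant '[[0,0,0,0,0,0,0.03]]'
python3 - <<'E'
from h import *
im=env.read_camera("wrist"); cv2.imwrite("pics/w5.png",im[:,:,::-1]); i=env.camera_info("wrist")
s=env.state();print(s["ee_pos"],s["orientation"],s["grip_width"])
e=s["ee_pos"]
for r in(15.5,20):print(r,fitcircle("wrist",e[:2],e[2]+21.6,r,im,i,1,8))
E
```

```text
time_s: 12.2
ee_pos: [442.4, 237.6, 7.9]
orientation: [179.9, 0.0, 94.5]
wrist_force: [-1.4, -1.5, 5.3]
grip_width: 38.8
grasp_force: 40.4
time_s: 12.7
ee_pos: [442.8, 238.1, 83.6]
orientation: [179.8, -0.1, 94.5]
wrist_force: [1.3, 1.0, -1.2]
grip_width: 38.7
grasp_force: 40.4
time_s: 12.8
ee_pos: [441.1, 236.8, 81.4]
orientation: [-179.9, 0.0, 94.5]
wrist_force: [0.1, 0.1, -1.0]
grip_width: 38.7
grasp_force: 40.4
[440.69076665 236.58884493  80.91406052] [-1.79878562e+02  5.98461920e-02  9.44993349e+01] 38.366314632018614
15.5 (array([439.9, 236.9]), np.float64(60.0))
20 (array([440.1, 238.4]), np.float64(53.7))
```

```bash
python3 -m pendant '[[-0.02,0.011,0,0,0,0,0.03],[-0.04,0.022,0,0,0,0,0.03],[-0.04,0.022,0,0,0,0,0.03],[-0.04,0.022,0,0,0,0,0.03],[-0.035,0.019,0,0,0,0,0.03]]'; python3 -m pendant '[[-0.022,0.0115,0,0,0,0,0.03],[-0.01,0.0055,0,0,0,0,0.03],[0,0,0.02,0,0,0,0.03],[0,0,0.02,0,0,0,0.03],[0,0,0.01,0,0,0,0.03]]'; python3 -m pendant '[[0,0,0,0,0,0,0.03],[0,0,0,0,0,0,0.03],[0,0,0,0,0,0,0.03]]'
python3 - <<'E'
from h import *
s=env.state();e=s["ee_pos"];print(e,s["orientation"],s["wrist_force"],tool([570.2-e[0],39.1-e[1],0]))
E
```

```text
time_s: 13.35
ee_pos: [551.0, 67.7, 80.3]
orientation: [-179.8, 0.0, 94.4]
wrist_force: [0.8, 0.2, -0.6]
grip_width: 38.8
grasp_force: 40.4
time_s: 13.85
ee_pos: [567.7, 41.2, 29.4]
orientation: [-179.7, -0.1, 94.6]
wrist_force: [-0.9, 0.1, -0.1]
grip_width: 38.6
grasp_force: 40.4
time_s: 14.15
ee_pos: [571.3, 40.8, 33.1]
orientation: [179.9, -0.0, 94.6]
wrist_force: [1.1, -0.3, -1.1]
grip_width: 38.8
grasp_force: 40.4
[571.27091012  40.84780913  33.05771655] [ 1.79904081e+02 -1.57364183e-02  9.45652291e+01] [ 1.10098808 -0.27449256 -1.12440749] [-1.65702589 -1.20662518 -0.00247512]
```

```bash
python3 -m pendant '[[-0.0013,-0.0008,0.004,0,0,0,0.03],[0,0,0.003,0,0,0,0.03],[0,0,0.003,0,0,0,0.03],[0,0,0.003,0,0,0,0.03],[0,0,0,0,0,0,0.03]]'; python3 -m pendant '[[0,0,0.0015,0,0,0,0.03],[0,0,0.001,0,0,0,0.03],[0,0,0,0,0,0,0.03],[0,0,0,0,0,0,0.03]]'
```

```text
time_s: 14.65
ee_pos: [569.4, 38.6, 18.6]
orientation: [-179.9, -0.0, 94.5]
wrist_force: [-0.2, 0.4, -0.4]
grip_width: 38.5
grasp_force: 40.4
time_s: 15.05
ee_pos: [569.9, 38.7, 16.7]
orientation: [180.0, -0.0, 94.5]
wrist_force: [-1.1, 0.6, -1.9]
grip_width: 38.8
grasp_force: 40.4
```

```bash
python3 -m pendant '[[0,0,0,0,0,0,0.06],[0,0,0,0,0,0,0.06],[0,0,0,0,0,0,0.06],[0,0,-0.02,0,0,0,0.06],[0,0,-0.04,0,0,0,0.07]]'; python3 -m pendant '[[0,0,-0.05,0,0,0,0.07],[0,0,-0.05,0,0,0,0.07],[0,0,-0.03,0,0,0,0.07],[0,0,0,0,0,0,0.07],[0,0,0,0,0,0,0.07]]'; python3 -m pendant '[[0,0,0,0,0,0,0.07],[0,0,0,0,0,0,0.07]]'
python3 - <<'E'
from h import *
im=env.read_camera("wrist"); cv2.imwrite("pics/w6.png",im[:,:,::-1]); i=env.camera_info("wrist");b=np.ascontiguousarray(im[:,:,::-1])
s=env.state();e=s["ee_pos"];print(e,s["orientation"])
for n,a,z,r,p in [("copper",(565,107),38,20,1),("steel",(570,39),38,15.5,1)]:
    q,f=fitcircle("wrist",a,z,r,b,i,p,8);print(n,q,f,w2p("wrist",(*q,z),i))
m=cv2.inRange(cv2.cvtColor(b,cv2.COLOR_BGR2HSV),(45,80,30),(90,255,255))
n,_,st,c=cv2.connectedComponentsWithStats(m)
for k in range(1,n):
    if st[k,4]>15: print("spot",st[k],c[k],p2w("wrist",c[k],38,i))
E
```

```text
time_s: 15.55
ee_pos: [566.7, 38.0, 74.2]
orientation: [-179.6, -0.0, 94.5]
wrist_force: [0.0, -0.5, -0.0]
grip_width: 70.0
grasp_force: 0.0
time_s: 16.05
ee_pos: [570.2, 38.6, 207.4]
orientation: [179.9, 0.0, 94.5]
wrist_force: [-0.1, 0.1, 0.1]
grip_width: 70.1
grasp_force: 0.0
time_s: 16.25
ee_pos: [568.5, 38.3, 204.6]
orientation: [-179.8, -0.0, 94.5]
wrist_force: [-0.0, -0.6, -0.1]
grip_width: 70.0
grasp_force: 0.0
[568.61231914  38.37821424 204.75644654] [-1.79800219e+02 -2.15722371e-02  9.45179439e+01]
copper [564.9 106.6] 27.6 [320.01678016 116.69570907]
steel [569.   40.5] 43.0 [318.37556325 209.86361409]
spot [579  51  35  71 588] [589.18707483  86.82823129] [745.27705684 140.26874179  38.        ]
spot [324 122  10  11  87] [328.49425287 126.66666667] [571.32784324 100.39207577  38.        ]
```

View pics/w6.png

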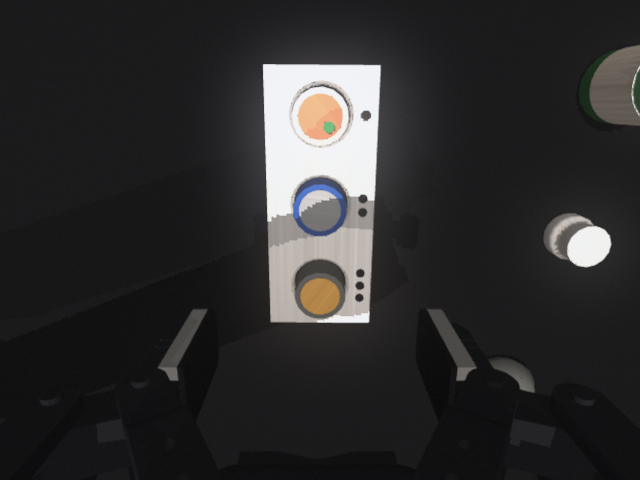

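Wrist view: copper at (320,116) with its spot at (329,127), steel at (318,209) and brass at (320,295). All three are seated in the right pockets. Now the probe.

```bash
python3 -m pendant '[[-0.02,-0.007,-0.02,0,0,0,0.07],[-0.04,-0.014,-0.02,0,0,0,0.07],[-0.044,-0.0153,0,0,0,0,0.07],[-0.044,-0.0153,0,0,0,0,0.07],[-0.044,-0.0153,0,0,0,0,0.07]]'; python3 -m pendant '[[-0.044,-0.0153,0,0,0,0,0.07],[-0.044,-0.0153,0,0,0,0,0.07],[-0.04,-0.014,0,0,0,0,0.07],[-0.025,-0.009,0,0,0,0,0.07],[-0.009,-0.0025,0,0,0,0,0.07]]';  python3 -m pendant '[[0,0,0,0,0,0,0.07],[0,0,0,0,0,0,0.07],[0,0,0,0,0,0,0.07]]'
python3 - <<'E'
from h import *
im=env.read_camera("wrist"); cv2.imwrite("pics/w7.png",im[:,:,::-1]); i=env.camera_info("wrist");b=np.ascontiguousarray(im[:,:,::-1])
s=env.state();e=s["ee_pos"];print(e,s["orientation"])
for z in(64,170):print("proj",z,w2p("wrist",(476,-331,z),i))
for l in("probe","stand"):print(l,[(round(d["conf"],2),np.round(d["at"],1)) for d in env.tip_of("wrist",l)])
E
```

```text
time_s: 16.8
ee_pos: [517.2, -159.5, 245.8]
orientation: [-179.9, -0.0, 94.5]
wrist_force: [1.6, -0.5, 0.0]
grip_width: 70.0
grasp_force: 0.0
time_s: 17.3
ee_pos: [472.4, -328.3, 245.0]
orientation: [-179.8, -0.0, 94.1]
wrist_force: [0.5, -0.3, -0.2]
grip_width: 70.1
grasp_force: 0.0
time_s: 17.6
ee_pos: [476.4, -320.8, 246.7]
orientation: [180.0, -0.1, 94.8]
wrist_force: [-0.5, -0.5, -0.2]
grip_width: 69.9
grasp_force: 0.0
[ 476.32288262 -321.06887236  246.74065014] [ 1.79977300e+02 -3.81337538e-02  9.47772998e+01]
proj 64 [315.28489619 219.94388655]
proj 170 [314.9057063  269.68410636]
probe [(0.58, array([ 473.7, -330. ,   21.9]))]
stand [(0.81, array([ 475.3, -332.2,    4.7]))]
```

View pics/w7.png

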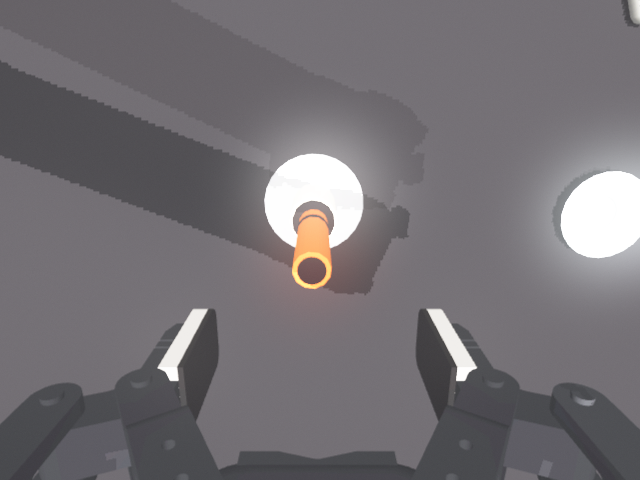

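The probe's top ring is at about (312,270), with the stand base centred near (314,202).

Run:
```python
from h import *
b=cv2.imread("pics/w7.png"); i=env.camera_info("wrist")
g=b.copy(); m=cv2.inRange(cv2.cvtColor(b,cv2.COLOR_BGR2HSV),(5,130,120),(22,255,255))
ys,xs=np.nonzero(m);print(xs.min(),xs.max(),ys.min(),ys.max())
# ring at the top: lowest rows, half-width gives the centre
low=ys.max(); w=[xs[ys==r] for r in range(low-34,low+1)]; L=[(q.max()-q.min()+1) for q in w]; k=int(np.argmax(L)); print(max(L),np.mean([ (q.max()+q.min())/2 for q in w]))
for z in(170,):
    for u,v in[(312,270.5)]: print(p2w("wrist",(u,v),z,i))
c=[p2w("wrist",(np.mean([ (q.max()+q.min())/2 for q in w]),low+.5),170,i)]; print("edge",c)
c=np.array(cv2.findContours(m[250:],0,1)[0][0]); print(cv2.minEnclosingCircle(c))
s=env.state();e=s["ee_pos"];print(e,s["orientation"],tool(np.array([474.5,-331.3,e[2]])-e))
```

```text
292 331 231 287
40 313.25714285714287
[ 474.06406882 -332.62025979  170.        ]
edge [array([ 475.54760736, -342.66055326,  170.        ])]
((306.5, 33.0), 0.5001000165939331)
[ 475.96894064 -322.03229141  246.84018183] [ 1.79983402e+02 -2.51191125e-03  9.46986965e+01] [-9.11623264e+00 -2.22317578e+00 -1.04368479e-03]
```

```bash
python3 -m pendant '[[-0.0097,-0.0024,0,0,0,0,0.07],[0,0,0.02,0,0,0,0.07],[0,0,0.03,0,0,0,0.07],[0,0,0.03,0,0,0,0.07],[0,0,0.025,0,0,0,0.07]]'; python3 -m pendant '[[0,0,0.02,0,0,0,0.07],[0,0,0.011,0,0,0,0.07],[0,0,0.004,0,0,0,0.07],[0,0,0,0,0,0,0.07],[0,0,0,0,0,0,0.07]]'; python3 -m pendant '[[0,0,0,0,0,0,0.07]]'
python3 - <<'E'
from h import *
im=env.read_camera("wrist"); cv2.imwrite("pics/w8.png",im[:,:,::-1]); i=env.camera_info("wrist");b=np.ascontiguousarray(im[:,:,::-1])
s=env.state();e=s["ee_pos"];print(e,s["orientation"],s["wrist_force"])
print("proj",w2p("wrist",(474.4,-331.8,170),i), w2p("wrist",(474.4,-342.8,170),i))
E
```

```text
time_s: 18.25
ee_pos: [472.8, -334.5, 140.1]
orientation: [-180.0, 0.0, 94.5]
wrist_force: [-0.3, 0.2, 0.0]
grip_width: 70.1
grasp_force: 0.0
time_s: 18.75
ee_pos: [474.4, -334.3, 107.8]
orientation: [179.9, 0.1, 94.5]
wrist_force: [-0.7, -0.1, -0.2]
grip_width: 70.2
grasp_force: 0.0
time_s: 18.85
ee_pos: [474.4, -334.3, 108.0]
orientation: [179.9, 0.1, 94.5]
wrist_force: [0.4, -0.7, 0.5]
grip_width: 70.0
grasp_force: 0.0
[ 474.27151142 -334.23969822  107.82623662] [1.79909770e+02 8.88317787e-02 9.45117973e+01] [-0.18782417  0.37987061  0.51805949]
proj [319.66110596 440.285753  ] [316.00285034 477.45385717]
```

View pics/w8.png

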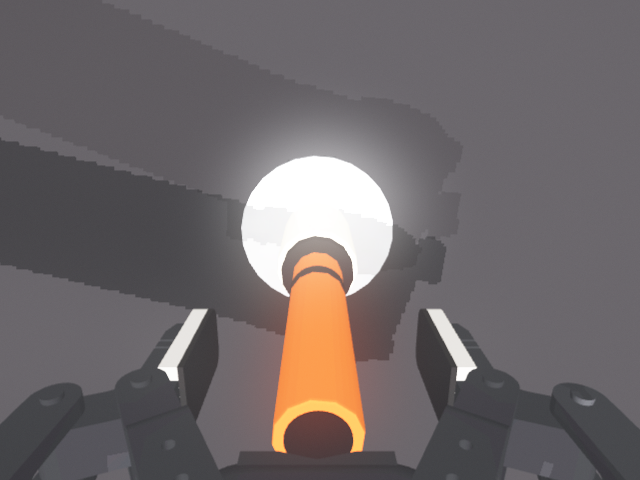

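The probe's top is at (319,438), matching the expected position to about 1 mm. It sits centred between the pads, so I close and lift.

```bash
python3 -m pendant '[[0.0026,0,0,0,0,0,0.07],[0,0,0,0,0,0,0.05],[0,0,0,0,0,0,0.03],[0,0,0,0,0,0,0.01],[0,0,0,0,0,0,0.01]]' 60; python3 -m pendant '[[0,0,0,0,0,0,0.01],[0,0,0,0,0,0,0.01],[0,0,0,0,0,0,0.01]]'; python3 -c "
from rig import env
s=env.state();print(s['ee_pos'],s['wrist_force'],s['moment'])"
```

```text
time_s: 19.4
ee_pos: [473.4, -331.2, 106.7]
orientation: [180.0, 0.0, 94.5]
wrist_force: [0.3, 0.3, 0.9]
grip_width: 20.9
grasp_force: 55.4
time_s: 19.7
ee_pos: [473.4, -331.2, 106.7]
orientation: [180.0, 0.0, 94.5]
wrist_force: [0.2, 0.0, 0.8]
grip_width: 20.8
grasp_force: 55.4
[ 473.38020973 -331.17885452  106.6983598 ] [0.20289668 0.04544543 0.8124661 ] [ 0.04998264 -0.01939742  0.01356069]
```

```bash
python3 -m pendant '[[0,0,-0.01,0,0,0,0.01],[0,0,-0.02,0,0,0,0.01],[0,0,-0.03,0,0,0,0.01],[0,0,-0.03,0,0,0,0.01],[0,0,-0.02,0,0,0,0.01]]'; python3 -m pendant '[[0,0,-0.01,0,0,0,0.01],[0,0,0,0,0,0,0.01],[0,0,0,0,0,0,0.01]]'
python3 - <<'E'
from h import *
s=env.state();e=s["ee_pos"];print(e,s["orientation"],tool([571.3-e[0],100.4-e[1],0]),s["wrist_force"],s["grip_width"])
im=env.read_camera("scene"); cv2.imwrite("pics/s9.png",im[:,:,::-1][60:260,140:440])
im=env.read_camera("wrist"); cv2.imwrite("pics/w9.png",im[:,:,::-1])
for c in("wrist","scene"):
  for l in("tip","probe"):print(c,l,[(round(d["conf"],2),np.round(d["at"],1)) for d in env.tip_of(c,l)][:2])
E
```

```text
time_s: 20.2
ee_pos: [473.8, -331.3, 219.3]
orientation: [179.9, 0.1, 94.5]
wrist_force: [0.1, -0.1, -1.1]
grip_width: 20.6
grasp_force: 55.8
time_s: 20.5
ee_pos: [472.4, -330.9, 225.7]
orientation: [-179.9, -0.1, 94.5]
wrist_force: [0.5, -0.2, -1.9]
grip_width: 20.7
grasp_force: 55.8
[ 472.40950238 -330.92129872  225.68509602] [-1.79907351e+02 -5.45784625e-02  9.45060958e+01] [4.22218537e+02 1.32472128e+02 1.87984487e-01] [ 0.54662475 -0.21427194 -1.92184223] 20.702929100319764
wrist tip []
wrist probe [(0.96, array([ 473.1, -328.1,  141.4]))]
scene tip []
scene probe [(0.74, array([ 473.4, -330.3,  139.4])), (0.32, array([566.8, 108.6,   8.1]))]
```

View pics/w9.png

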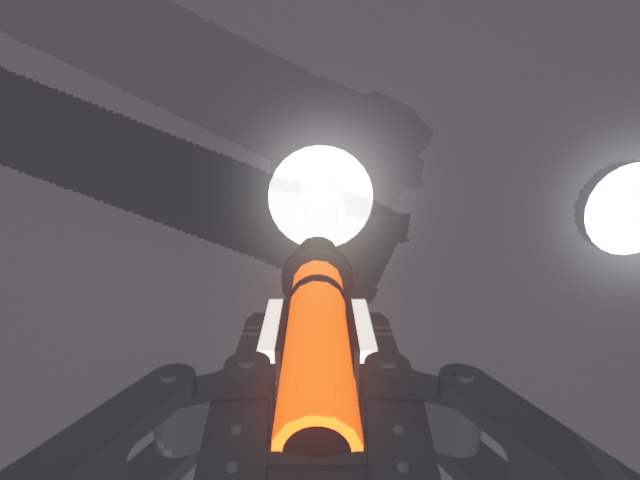

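The probe is gripped and clear of the stand, with its collar at (318,272) and top at (317,440). Next I check its tilt against a model projection while carrying it over.

```bash
python3 - <<'E'
from h import *
b=cv2.imread("pics/w9.png"); i=env.camera_info("wrist"); e=env.state()["ee_pos"]
m=cv2.inRange(cv2.cvtColor(b,cv2.COLOR_BGR2HSV),(5,130,120),(22,255,255))
for r in(265,275,290,300,350,400,430):
    x=np.nonzero(m[r])[0]; print(r,x.min() if len(x) else 0,x.max() if len(x) else 0)
col=np.nonzero(m[:,318])[0];print("col318",col[:3],[c for c in col if c+1 not in col])
o=e-[0,0,84.7]
for n,z,dy in(("orange foot +y",48,11),("ring outer +y",148,11),("axis foot",48,0),("axis top",148,0)): print(n,w2p("wrist",o+[0,dy,z],i))
for z in(48,100,148): print(z,[w2p("wrist",o+[dx,0,z],i).round(0) for dx in(-11,11)])
E
python3 -m pendant '[[0.02,0.0063,0,0,0,0,0.01],[0.035,0.011,0,0,0,0,0.01],[0.04,0.0125,0,0,0,0,0.01],[0.04,0.0125,0,0,0,0,0.01],[0.04,0.0125,0,0,0,0,0.01]]'; python3 -m pendant '[[0.04,0.0125,0,0,0,0,0.01],[0.04,0.0125,0,0,0,0,0.01],[0.04,0.0125,0,0,0,0,0.01],[0.04,0.0125,0,0,0,0,0.01],[0.04,0.0125,0,0,0,0,0.01]]'; python3 -m pendant '[[0.027,0.0093,0,0,0,0,0.01],[0.015,0.005,0,0,0,0,0.01],[0.005,0.0024,0,0,0,0,0.01],[0,0,0,0,0,0,0.01],[0,0,0,0,0,0,0.01]]';  python3 -m pendant '[[0,0,0,0,0,0,0.01],[0,0,0,0,0,0,0.01],[0,0,0,0,0,0,0.01]]'
python3 - <<'E'
from h import *
s=env.state();e=s["ee_pos"];print(e,s["orientation"],tool([571.3-e[0],100.4-e[1],0]),s["wrist_force"],s["grip_width"])
E
```

```text
265 302 331
275 294 339
290 296 339
300 290 344
350 283 350
400 276 358
430 272 361
col318 [261 262 263] [np.int64(274), np.int64(426)]
orange foot +y [319.21550348 259.15909511]
ring outer +y [321.46388345 412.35749356]
axis foot [317.27999267 281.95514908]
axis top [317.60578369 451.91658685]
48 [array([293., 280.]), array([341., 284.])]
100 [array([285., 340.]), array([350., 345.])]
148 [array([270., 449.]), array([365., 455.])]
time_s: 21.3
ee_pos: [514.2, -150.8, 226.4]
orientation: [-180.0, -0.0, 94.5]
wrist_force: [0.7, -0.9, -1.3]
grip_width: 21.2
grasp_force: 55.8
time_s: 21.8
ee_pos: [560.8, 53.3, 226.4]
orientation: [-180.0, 0.0, 94.5]
wrist_force: [0.7, 0.1, -1.6]
grip_width: 20.6
grasp_force: 55.8
time_s: 22.3
ee_pos: [573.6, 98.3, 226.2]
orientation: [-179.9, 0.1, 94.4]
wrist_force: [0.0, 0.2, -0.8]
grip_width: 20.8
grasp_force: 55.8
time_s: 22.6
ee_pos: [573.7, 98.9, 226.6]
orientation: [-180.0, 0.0, 94.4]
wrist_force: [0.9, 0.5, -1.0]
grip_width: 21.0
grasp_force: 55.8
[573.70853673  98.93907832 226.61603133] [-1.79996783e+02  2.87529434e-02  9.44181199e+01] [ 1.64212030e+00 -2.28883852e+00 -6.95568269e-04] [ 0.87415802  0.52890572 -0.98029082] 21.019882512347714
```

```bash
python3 -m pendant '[[0.0024,-0.0022,0.015,0,0,0,0.01],[0,0,0.025,0,0,0,0.01],[0,0,0.02,0,0,0,0.01],[0,0,0.011,0,0,0,0.01],[0,0,0.006,0,0,0,0.01]]'; python3 -m pendant '[[0,0,0,0,0,0,0.01],[0,0,0,0,0,0,0.01],[0,0,0,0,0,0,0.01],[0,0,0,0,0,0,0.01]]'
python3 - <<'E'
from h import *
e=env.state()["ee_pos"];print(e,env.state()["orientation"])
ims={c:env.read_camera(c)[:,:,::-1] for c in("scene","wrist")}
out=[]
for c in ims:
    i=env.camera_info(c);t=e-[0,0.7,98.7]
    print(c,"tip pred",w2p(c,t,i),"spot pred",w2p(c,(571.3,100.4,38),i))
    m=cv2.inRange(cv2.cvtColor(np.ascontiguousarray(ims[c]),cv2.COLOR_BGR2HSV),(45,80,30),(90,255,255));n,_,st,q=cv2.connectedComponentsWithStats(m)
    print([(st[k,4],q[k].round(1)) for k in range(1,n) if st[k,4]>3])
    u,v=w2p(c,t,i).astype(int);v=min(max(v,50),430);u=min(max(u,50),590)
    out.append(cv2.resize(ims[c][v-50:v+50,u-50:u+50],(400,400),interpolation=cv2.INTER_CUBIC));print(u,v)
cv2.imwrite("pics/c10.png",np.hstack(out))
for c in("scene","wrist"):
  for l in("tip","spot"):print(c,l,[(round(d["conf"],2),np.round(d["at"],1)) for d in env.tip_of(c,l)][:2])
E
```

```text
time_s: 23.1
ee_pos: [570.1, 102.1, 147.7]
orientation: [-179.8, 0.0, 94.5]
wrist_force: [0.1, 0.3, -1.6]
grip_width: 20.4
grasp_force: 55.9
time_s: 23.5
ee_pos: [572.0, 102.5, 150.6]
orientation: [179.9, -0.0, 94.5]
wrist_force: [0.8, -0.7, -0.8]
grip_width: 20.5
grasp_force: 55.9
[571.99252815 102.51053268 150.61698267] [ 1.79894254e+02 -3.80870060e-03  9.45085495e+01]
scene tip pred [369.12041726 256.48901544] spot pred [368.03351425 261.41374095]
[(np.int32(845), array([322.5, 335.1])), (np.int32(103), array([320.7, 372.1]))]
369 256
wrist tip pred [317.17026195 241.42635409] spot pred [315.81313743 236.66084458]
[(np.int32(842), array([607.9, 176.8]))]
317 241
scene tip [(0.31, array([572. ,  36.9,   7.5]))]
scene spot [(0.47, array([ 734.8, -317.7,   -1.4])), (0.28, array([780.7,  24.9,  -3.8]))]
wrist tip []
wrist spot [(0.94, array([571.3,  97.6,  35.7]))]
```

View pics/c10.png

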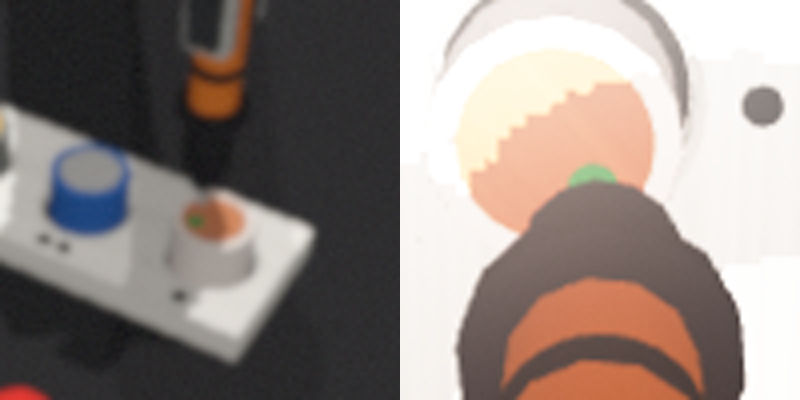

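Scene crop: the spot shows at about pixel (367.8,261.3), as predicted, and the orange foot of the probe at about (373,235). Wrist crop: the nose sits just in front of the spot. I check the foot by projection.

Run:
```python
from h import *
e=env.state()["ee_pos"];print(e)
o=np.array([572.0,102.5,150.6])-[0,0,84.7]
i=env.camera_info("scene")
for dy in(0,-1,-2):
    print(dy,[w2p("scene",o+[0,dy,z],i).round(1) for z in(-14,42,48,60)])
d=np.array([-.62,-.441,0]);n=np.array(i["camera_from_world"])[0,:3]
for z in(48,56):print([w2p("scene",o+[s*11*n[0],s*11*n[1],z],i).round(1) for s in(-1,1)], w2p("scene",o+[11*.815,11*.58,z],i))
b=cv2.imread("pics/c10.png")[:,:400]; m=cv2.inRange(cv2.cvtColor(b,cv2.COLOR_BGR2HSV),(5,130,90),(22,255,255))
for r in(65,75,85,95,105): x=np.nonzero(m[r])[0];x=x[x>170];print(r/4+206-.4,x.min()/4+319-.4,x.max()/4+319-.4)
```

```text
[571.37616122 102.22834772 149.80918133]
0 [array([369.4, 256.6]), array([372.1, 233.5]), array([372.4, 230.9]), array([373. , 225.6])]
-1 [array([369. , 256.4]), array([371.6, 233.3]), array([371.9, 230.7]), array([372.6, 225.4])]
-2 [array([368.5, 256.2]), array([371.2, 233.1]), array([371.5, 230.5]), array([372.1, 225.2])]
[array([366.2, 230.9]), array([378.6, 231. ])] [373.0051625 234.9050209]
[array([366.6, 227.4]), array([379.1, 227.4])] [373.4223192  231.38022275]
221.85 367.6 379.35
224.35 372.1 375.6
226.85 366.1 378.6
229.35 365.85 378.6
231.85 366.1 377.85
```

```bash
python3 -m pendant '[[-0.0012,0,0.003,0,0,0,0.01],[0,0,0.003,0,0,0,0.01],[0,0,0.003,0,0,0,0.01],[0,0,0,0,0,0,0.01],[0,0,0,0,0,0,0.01]]'; python3 -m pendant '[[0,0,0,0,0,0,0.01],[0,0,0,0,0,0,0.01],[0,0,0,0,0,0,0.01],[0,0,0,0,0,0,0.01]]'; python3 -c "
from rig import env
s=env.state();print(s['ee_pos'],s['orientation'],s['wrist_force'])"
```

```text
time_s: 24.3
ee_pos: [571.2, 101.1, 140.4]
orientation: [-180.0, -0.0, 94.5]
wrist_force: [-0.0, 0.3, -0.0]
grip_width: 20.9
grasp_force: 55.8
time_s: 24.7
ee_pos: [571.4, 101.1, 140.7]
orientation: [180.0, 0.0, 94.5]
wrist_force: [-0.5, -0.1, -0.9]
grip_width: 20.8
grasp_force: 55.9
[571.44164051 101.09281358 140.74730124] [1.79987536e+02 2.78045629e-03 9.45125677e+01] [-0.54416212 -0.11299349 -0.91984656]
```

```bash
python3 -m pendant '[[0,0,0.0015,0,0,0,0.01],[0,0,0.0015,0,0,0,0.01],[0,0,0.001,0,0,0,0.01],[0,0,0,0,0,0,0.01]]'; python3 -m pendant '[[0,0,0.001,0,0,0,0.01],[0,0,0.001,0,0,0,0.01],[0,0,0,0,0,0,0.01],[0,0,0,0,0,0,0.01]]';python3 -m pendant '[[0,0,0.001,0,0,0,0.01],[0,0,0.001,0,0,0,0.01],[0,0,0,0,0,0,0.01],[0,0,0,0,0,0,0.01]]'; python3 -m pendant '[[0,0,0,0,0,0,0.01],[0,0,0,0,0,0,0.01],[0,0,0,0,0,0,0.01]]'; for k in 1 2; do python3 -m pendant '[[0,0,0,0,0,0,0.01]]'; done
```

```text
time_s: 25.1
ee_pos: [571.3, 101.0, 136.5]
orientation: [-180.0, 0.0, 94.5]
wrist_force: [0.1, -0.2, -1.3]
grip_width: 20.6
grasp_force: 55.9
time_s: 25.5
ee_pos: [571.4, 101.1, 134.8]
orientation: [180.0, 0.0, 94.5]
wrist_force: [-1.1, -0.1, 1.3]
grip_width: 21.2
grasp_force: 56.0
time_s: 25.9
ee_pos: [571.4, 101.1, 132.8]
orientation: [180.0, 0.0, 94.5]
wrist_force: [-0.5, -0.8, 2.4]
grip_width: 20.8
grasp_force: 56.1
time_s: 26.2
ee_pos: [571.4, 101.1, 132.7]
orientation: [180.0, -0.0, 94.5]
wrist_force: [-1.4, -0.5, 1.4]
grip_width: 20.4
grasp_force: 56.1
time_s: 26.3
ee_pos: [571.4, 101.1, 132.7]
orientation: [180.0, -0.0, 94.5]
wrist_force: [-1.5, 0.6, 2.3]
grip_width: 20.7
grasp_force: 56.1
time_s: 26.4
ee_pos: [571.4, 101.1, 132.7]
orientation: [180.0, 0.0, 94.5]
wrist_force: [-0.6, -0.5, 2.2]
grip_width: 20.8
grasp_force: 56.1
```

```bash
python3 -m pendant '[[0,0,0.0007,0,0,0,0.01],[0,0,0,0,0,0,0.01],[0,0,0,0,0,0,0.01],[0,0,0,0,0,0,0.01]]'
python3 - <<'E'
from h import *
f=[]
for k in range(16):
    im=env.read_camera("wrist");f.append(env.state()["wrist_force"])
print(np.mean(f,0),env.state()["ee_pos"],env.state()["orientation"])
i=env.camera_info("wrist");b=np.ascontiguousarray(im[:,:,::-1]);cv2.imwrite("pics/w11.png",b)
for n,a,z,r,p in [("copper",(565,107),38,20,1),("steel",(570,39),38,15.5,1)]: print(n,w2p("wrist",(*a,z),i))
im=env.read_camera("scene");b=np.ascontiguousarray(im[:,:,::-1]);i=env.camera_info("scene")
u,v=w2p("scene",(571.3,100.4,38),i).astype(int);c=b[v-50:v+50,u-50:u+50]
cv2.imwrite("pics/s11.png",cv2.resize(c,(500,500),interpolation=cv2.INTER_CUBIC))
m=cv2.inRange(cv2.cvtColor(c,cv2.COLOR_BGR2HSV),(5,60,60),(22,255,255));ys,xs=np.nonzero(m);print(u,v,xs.mean(),ys.mean())
E
```

```text
time_s: 26.8
ee_pos: [571.4, 101.1, 132.0]
orientation: [180.0, -0.0, 94.5]
wrist_force: [-1.2, 0.4, 3.0]
grip_width: 20.5
grasp_force: 56.1
[-0.84375389 -0.48680081  2.15295755] [571.40878062 101.12185205 131.96517795] [ 1.79993053e+02 -3.31661264e-03  9.45142700e+01]
copper [306.68635971 232.26151167]
steel [306.95959669 337.39295105]
368 261 53.47073170731707 27.76341463414634
```

```bash
python3 -c "
from rig import env
print(env.job_done())"
```

```text
the job is handed in; nothing more can be done
None
```

Job handed in at about 28 s, verdict not shown: copper is seated in pocket one and steel in pocket two, and the arm is still gripping the upright probe with its tip on the green spot, pushed in about 4.7 mm of 10 by height and force readings (final tip contact not checked in a viewed picture).

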